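Clamp the amber jar in its label-scraping holder

ROBOT

A 6-joint arm with a two-finger parallel gripper is mounted at the origin on the work surface. World frame = base frame: x ahead of the robot, y to its left, z up, the work surface at z = 0. Lengths are in mm, angles in rad, forces in N, time in s.
With the tool pointing down it reaches from about 350 to 975 mm from the base axis. Payload 7.1 kg.
Tool frame: the origin (TCP) lies on the front face of the gripper's body, between the roots of the fingers; the fingertips stand 80 mm ahead of it and the grasp point (between the pads) lies 61 mm ahead of it; z points along the fingers, y is the line along which they close (so a half turn about z gives the same grasp; the last joint's range is limited). The gripper opens to 88 mm and grips with 3 to 60 N. Pads are 20 mm wide; open, the fingers measure 115 mm over their backs; the gripper's body (75 mm by 178 mm) begins 61 mm behind the grasp point.
Start: joints at [1.09, 0.423, 1.63, -0, 1.089, -0.019], TCP at [278.443, 559.531, 302.675] pointing down, gripper open.
Joint ranges: [-3, 3], [-0.9, 2.11], [0.09, 2.58], [-1.31, 4.45], [0.11, 2.69], [-2.54, 2.54]. Speed limits (rad/s): [2.39, 2.39, 3.01, 3.14, 3.14, 3.14].

INTERFACE

Orientations are given as a rotation vector (axis times angle).
In Python, from workcell import readout, vision, close_job gives the robot as it stands.
- The arm moves only by the tool servo_tool, never from a script. Its argument "plan" is a list that holds one entry, the list of rows, each a list of 7 numbers: the gripper command: -1 is fully open, 1 is shut, values between are in proportion, then the shift along the world's x, y, z in units of 40 mm (1.0 is 40 mm), then the turn, a rotation vector about the world's x, y, z in units of 5 degrees (1.0 is 5 degrees). A call has 1 to 5 rows; each row shifts and turns the commanded pose from where the row before left it; what a row does not reach is not made up. A row lasts 1/12 s, in which the tool goes at most 41.7 mm and 7.16 degrees, less where a joint would pass 70% of its speed; a pose out of reach is approached as far as the arm can. A call is refused whole if a number of a shift passes 1 or a number of a turn 1, either way. A call with a gripper value outside its range is refused whole. The fingers move at their own pace and stop on an object; the grip force is fixed at half the most. Time passes only in rows, so rows that do not move let the fingers close. It gives the time, the measured TCP pose, the force, the opening and the grip force at its end, in the units of the state.
- readout.get_obs(): the state, without advancing time (a new reading comes with each control period).
- vision.get_image(name): name is "scene" or "side" or "wrist"; returns the picture (480x640x3 uint8, red, green, blue); there is no depth.
- vision.camera_params(name): a dict with "fx", "fy", "cx", "cy" (pixels), "D" ([k1, k2, p1, p2, k3] as OpenCV has them; the pictures are not rectified), "rvec" (rotation vector, rad) and "tvec" (3), from world to camera coordinates, as OpenCV has them; the wrist camera has in their place "hand_eye" (4x4, takes a point from camera to tool coordinates, whose origin is the TCP and whose axes are the flange's). Camera axes: x right, y down, z forward; pixel columns grow to the right and rows downward; lengths in mm; the calibration is good to about 2 mm. A picture is of the moment at which its call begins: read the wrist's pose just before it. camera_params takes no time and is no camera call.
- close_job(): hands the job in; it is judged then, once.
The state is a dict: "t": time; "qpos": joint angles; "qvel": joint speeds; "joint_torque": joint torques, N m; "ee_pos": TCP position; "orientation": TCP orientation; "ft_force": force on the tool from outside, world axes, zero at the start; "moment": the same for the moment, N m; "width": finger opening in mm; "grasp_force": force on a finger pad.
Only numpy, scipy, OpenCV 4.12 (cv2) and the standard library are available. Lean on these libraries where they do the work, as an engineer would, in place of code of your own. Each camera call takes 0.05 s, during which the arm holds its last target. There are 200 camera calls.

TASK

Get the amber jar ready for label scraping: push the sliding rod of the jar holder by its black handle until the sprung blue pad holds the jar snugly and upright in the wooden V-stop (feel for it, it is glass, so do not squeeze hard), then flip the red cam lever over centre until it is fully home so that the rod stays clamped. Work gently and leave the other things on the bench where they are.

Things in the scene. Friction and masses are not known exactly. Their poses are not given: they have to be found in the camera images.
- clamp: The jar holder, fixed on the bench: plywood base 130 x 450 x 12 mm with rod, collar and lever, and a wooden V-stop at its +y end. Origin on the bench surface, 5 mm off the middle of the base towards -y; z up. The rod slides along the holder's +y, towards the jar. Rod and lever need at most 20 N; over 40 N damages it.
- rod_collar (a point): Middle of the top of the aluminium collar block that the rod runs through: 50 x 50 mm, top 67 mm above the bench, from y = -55 to -5 mm in the holder. Two dark lever cheeks stand on it, up to 95 mm above the bench.
- jar_place (a point): Point on the base about where the jar's underside must go. The V-stop (62 mm high, opening to the holder's -y, centred on x = 0) is screwed down at a different place each time and is not measured: a jar pressed fully into it has its axis within 21 mm of this point along y, either way, and within 4 mm of x = 0. Find it by feel.
- rod: Level steel rod, diameter 16 mm, axis 47 mm above the bench at the holder's x = 0. Origin on the axis at the handle. Starts with its origin at holder y = -200 to -170 mm, goes forward to -85 mm, moves only along y, and drags with a steady 10 N of friction in the collar, so it stays where it is left (the lever being open, it can hold back a squeeze of up to 10 N).
- rod_handle (a point): Middle of the top edge of the rod's black handle, 97 mm above the bench: an upright plate 44 mm (holder x) x 12 mm (y) x 60 mm high. Push needed at the handle while it moves slowly: 10 N of drag plus the squeeze on the jar (up to 2.5 N while the jar slides along, then rising once it is in the V). At a standstill the drag hides the squeeze.
- pad_face (a point): Centre of the face of the round blue pad (diameter 32 mm) when not pressed, 220 mm ahead of the rod's origin, 47 mm above the bench. The pad gives 0.33 mm per N (12 mm travel). A squeeze of 4 to 9 N on the jar is a snug hold; over 14 N the jar counts as broken.
- jar: Empty amber glass jar with a paper label, loose, standing on the base in front of the V-stop but not yet in it. Diameter 64 mm, neck 54 mm, height 92 mm, about 0.25 kg. Origin at the centre of its underside (12 mm above the bench), z up.
- lever (a joint): Angle of the red cam lever, rad: 0 open (leans 0.4 rad from upright to the holder's -x), 0.4 upright, 1.9 home at its stop (0.07 above level, pointing to +x). Starts at 0 to 0.15. From 0.2 it resists as its cam brakes the rod, by up to 0.5 N m (8 N at 60 mm from the hinge), and springs back if let go; past 1.6 it is over centre and snaps home. The rod slides freely below 0.2.
- lever_hinge (a point): The lever's hinge, on the holder at x = 0, y = -30 mm, 85 mm above the bench. The hinge axis is the holder's y axis; closing swings the lever's top from -x over to +x.
- lever_tip (a point): End of the red lever, on its middle line, 77 mm from the hinge. The lever is a bar 9 mm thick and 22 mm wide (along holder y), its last 14 mm 11 mm thick and 34 mm wide.
- pot_a: Clear glass yogurt pot, diameter 68 mm, 75 mm high, standing; origin under its centre. Leave alone.
- pot_b: Second clear glass yogurt pot like the first. Leave alone.
- catcher: Steel crown-cap catcher, open box 90 x 120 x 65 mm with a few crown caps; origin under its centre. Leave alone.
- milk: White plastic milk bottle, twist cap closed, diameter 76 mm, 200 mm high; origin under its centre. Leave alone.
- jar_lid: Brass-coloured jar lid, diameter 62 mm, 14 mm high, lying flat; origin under its centre. Leave alone.
- scraper: Label scraper (spatula) about 200 mm long, lying flat. Leave alone.
- beer_crate: Green beer crate, 400 x 300 x 250 mm high, fixed at the right side of the bench, its long side along the bench's x; origin under its centre.
Things that resemble listed ones, but are neither listed nor needed, are in the scene too. What is shaped like the jar but yellow is not meant.

How it is judged (in metres and radians):
On the way, in this order (a step that is already met when the one before it is completed fails the run):
1. with the lever still open, the pad presses the jar into the V-stop with at least 3.5 N (contact force between rod and jar above 3.5 N and value of joint lever below 0.3 rad), for 0.3 s.
2. the lever is flipped over centre, fully home (value of joint lever above 1.82 rad), for 0.2 s.
At the end, for the whole second after the job is handed in: The lever is home (above 1.82 rad), the rod's pad still presses the jar with more than 3.5 N, the jar stands upright (within 0.08 rad) in the V-stop, centred within 6 mm, and rod and jar are at rest (value of joint lever above 1.82 rad and contact force between rod and jar above 3.5 N and y of jar in the frame of clamp above 0.114 m and x of jar in the frame of clamp between -0.006 and 0.006 m and angle between jar's own z axis and vertical below 0.08 rad and linear speed of rod below 0.005 m/s and linear speed of jar below 0.01 m/s); the robot touches nothing.
It fails at once if the jar is squeezed with more than 14 N (contact force between rod and jar above 14 N).
It fails at once if the fingers press on the holder, rod or lever with more than 40 N (contact force between the fingers and clamp above 40 N).
It fails at once if the jar is tipped (angle between jar's own z axis and vertical above 0.3 rad).
It fails at once if a bystander is moved by more than 30 mm (distance of any of pot_a, pot_b, catcher, milk, jar_lid, scraper from where it was at the start of the episode above 0.03 m).
It also fails if it takes over 72 s, if anything falls off the work surface, if the arm or the gripper's body presses on something with over 40 N, if the wrist force passes 120 N, or if a joint passes its speed limit or range.

## Working session

There is one attempt and no reset: what is moved stays moved. The work goes in short steps, Python scripts to look and compute and a tool call to move; the robot and the scene stay as the last step left them, time stands still between calls to the robot, and variables do not carry over. Pictures are saved under pics/ and viewed, at most 10 in all, crops included, and the job is handed in when it is done.

Besides the shell and the picture viewer there is one more tool, called after "Emit:" by a JSON object that holds its "api" and its "payload", one argument or row to a line. servo_tool: Moves the arm, as the interface text tells. Its arguments: {"type":"object","properties":{"plan":{"type":"array"}},"required":["plan"]}

```bash
mkdir -p pics
cat > h.py <<'E'
import numpy as np,cv2
from workcell import readout,vision
from scipy.spatial.transform import Rotation as R
def snap(n,f,crop=None,s=1):
    im=vision.get_image(n)[:,:,::-1].copy()
    cv2.imwrite(f'pics/{f}_full.png',im)
    if crop: x,y,w,h=crop; im=cv2.resize(im[y:y+h,x:x+w],None,fx=s,fy=s,interpolation=cv2.INTER_CUBIC)
    cv2.imwrite(f'pics/{f}.png',im)
def ray(n,uv):
    p=vision.camera_params(n);K=np.array([[p['fx'],0,p['cx']],[0,p['fy'],p['cy']],[0,0,1]])
    q=cv2.undistortPoints(np.array([[uv]],float),K,np.array(p['D'],float))[0,0]
    Rm=cv2.Rodrigues(np.array(p['rvec'],float))[0];t=np.array(p['tvec'],float).ravel()
    return -Rm.T@t, Rm.T@np.array([q[0],q[1],1])
def atz(n,uv,z):
    o,d=ray(n,uv); return (o+d*(z-o[2])/d[2]).round(1)
def proj(n,P):
    p=vision.camera_params(n);K=np.array([[p['fx'],0,p['cx']],[0,p['fy'],p['cy']],[0,0,1]])
    return cv2.projectPoints(np.array(P,float).reshape(-1,1,3),np.array(p['rvec'],float),np.array(p['tvec'],float),K,np.array(p['D'],float))[0][:,0].round(1)
E
python3 - <<'E'
from h import *
print(readout.get_obs())
snap('scene','s1');snap('side','d1')
E
```

```text
{'t': 0.0, 'qpos': array([ 1.08999686e+00,  4.23824681e-01,  1.63069611e+00, -1.55196844e-05,
        1.08860938e+00, -1.90093689e-02]), 'qvel': array([-0.0003992 , -0.00016223,  0.00085259, -0.00084596, -0.0001684 ,
       -0.0001758 ]), 'joint_torque': array([-2.80060689e-03, -5.44651401e+01, -2.73662299e+01,  6.43916032e-02,
        2.26507190e-02, -5.87328373e-05]), 'ee_pos': array([278.25030742, 559.1508679 , 301.90929975]), 'orientation': array([-7.18854864e-01, -3.05786547e+00,  2.34517154e-03]), 'ft_force': array([-0.55667724, -0.47211411, -0.94457196]), 'moment': array([0.00882312, 0.03683948, 0.00955099]), 'grasp_force': 0.0, 'width': 87.70493292352265}
```

View pics/s1.png

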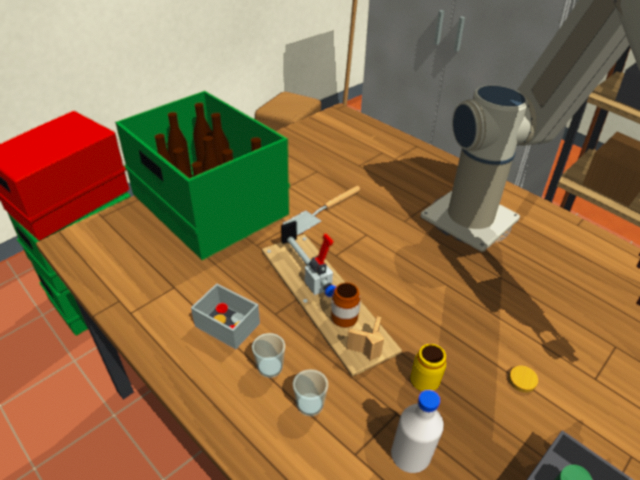

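View pics/d1.png

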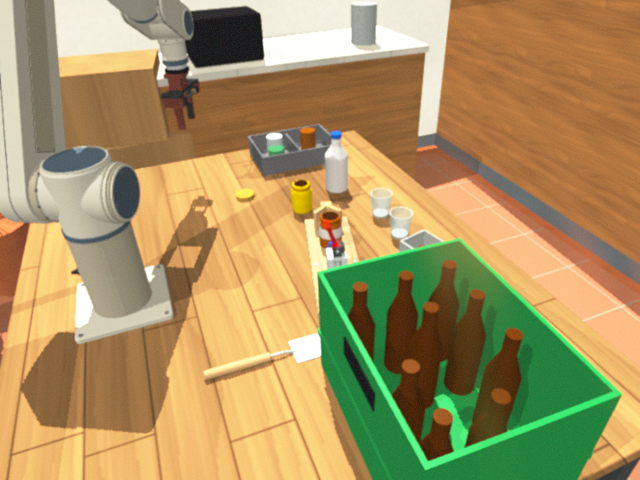

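The scene view shows the holder from the handle at about (289,231), close to the crate, via the lever (325,247) and jar (345,300) to the V-stop at (366,342). The side view hides the handle behind the crate. I'll enlarge the scene view.

Run:
```python
from h import *
im=cv2.imread('pics/s1_full.png') 
cv2.imwrite('pics/s1c.png',cv2.resize(im[210:385,250:410],None,fx=3.4,fy=3.4,interpolation=cv2.INTER_CUBIC))
```

```text
(no output)
```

View pics/s1c.png

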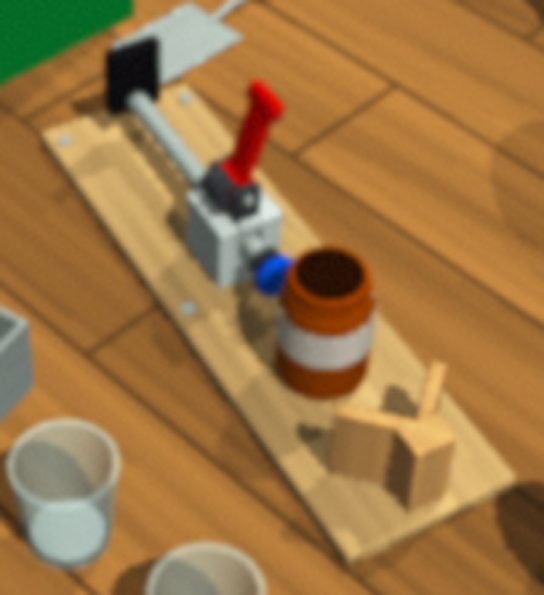

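Enlarged: base-top corners at crop (42,132), (350,562), (516,476) and (185,88); handle top edge about (133,45), lever tip about (264,90), jar mouth about (331,273), pad about (272,272).

Run:
```python
from h import *
from scipy.optimize import least_squares
c=lambda u,v:(250+u/3.4,210+v/3.4)
px={'L':(42,132),'B':(350,562),'Rr':(516,476),'T':(185,88)}
W={k:atz('scene',c(*v),12) for k,v in px.items()};print(W)
# base centre at holder y=+5; +y end = B,Rr
# +x: y cross z ; fit
yv=(W['B']+W['Rr']-W['L']-W['T'])/2;a=np.arctan2(yv[1],yv[0]);print('ydir deg',np.degrees(a),np.linalg.norm(yv))
import itertools
def T(p,P): 
    P=np.array(P,float);r=R.from_euler('z',p[2]).as_matrix();return P@r.T+[p[0],p[1],0]
# which corner is +x
xd=np.array([np.sin(a),-np.cos(a)]);s=np.sign((W['Rr']-W['B'])[:2]@xd);print('Rr is x sign',s)
H=[[-65*s,-220,12],[-65*s,230,12],[65*s,230,12],[65*s,-220,12]]
H=H;  obs=np.array([c(*px[k]) for k in ['L','B','Rr','T']])
ctr=np.mean(list(W.values()),0)
f=lambda p:(proj('scene',T(p,H))-obs).ravel()
r=least_squares(f,[ctr[0],ctr[1],a-np.pi/2],x_scale=[1,1,.01],diff_step=1e-3,loss='soft_l1');print(r.x,np.degrees(r.x[2]),f(r.x))
p=r.x;np.save('clamp.npy',p)
inv=lambda w:(R.from_euler('z',-p[2]).as_matrix()@(np.array(w)-[p[0],p[1],0])).round(1)
h=atz('scene',c(133,45),97);print('handle',h,inv(h))
print('jar mouth',inv(atz('scene',c(331,273),104)),'pad',inv(atz('scene',c(272,272),47)))
print('levertip z155',inv(atz('scene',c(264,90),156)),'collar',inv(atz('scene',c(235,200),67)))
print('crate corner',atz('scene',(207,190+60),0),atz('scene',(205,165+0),250),atz('scene',(288,140),250),atz('scene',(287,210),0), atz('scene',(118,125),250))
for n,q in dict(handle=[0,-180,97],collar=[0,-30,67],tip=[-30,-30,156],jar=[0,60,104]).items(): print(n,T(p,q).round(1),(proj('scene',T(p,q))-[250,210])*3.4)
```

```text
{'L': array([ 540.1, -302.4,   12. ]), 'B': array([661.4, 131.9,  12. ]), 'Rr': array([535.8, 162.8,  12. ]), 'T': array([ 422.7, -263.8,   12. ])}
ydir deg 74.76909926759366 446.1199866627811
Rr is x sign -1.0
[ 5.40358072e+02 -7.36994519e+01 -2.71563039e-01] -15.559416011509093 [-1.25294118  0.57647059 -1.54117647  0.50588235 -0.16470588  1.6
 -0.01176471 -1.38235294]
handle [ 486.  -254.3   97. ] [  -3.9 -188.6   97. ]
jar mouth [ -6.7  87.2 104. ] pad [-3.  22.4 47. ]
levertip z155 [-27.7 -38.2 156. ] collar [ -5. -34.  67.]
crate corner [ 642.7 -412.1   -0. ] [ 608.2 -417.7  250. ] [ 382.9 -367.9  250. ] [ 368.6 -394.2   -0. ] [ 662.7 -761.7  250. ]
handle [ 492.1 -247.1   97. ] [[133.62  53.04]]
collar [ 532.3 -102.6   67. ] [[231.54 205.7 ]]
tip [503.4 -94.6 156. ] [[273.02  95.88]]
jar [556.5 -15.9 104. ] [[300.22 249.9 ]]
```

Emit:
{"api": "servo_tool", "payload": {
  "plan": [
    [[1,0.24,-1,0,0,0,-0.75],[1,0.24,-1,0,0,0,-0.75],[1,0.24,-1,0,0,0,-0.75],[1,0.24,-1,0,0,0,-0.75],[1,0.24,-1,0,0,0,-0.75]]
  ]
}}

```text
t: 0.52
ee_pos: [326.2, 357.6, 302.3]
orientation: [-1.211, -2.899, 0.001]
ft_force: [1.1, -0.1, -0.3]
width: 58.3
grasp_force: 0.0
```

Emit:
{"api": "servo_tool", "payload": {
  "plan": [
    [[1,0.24,-1,0,0,0,-0.75],[1,0.24,-1,0,0,0,-0.75],[1,0.24,-1,0,0,0,-0.75],[1,0.24,-1,0,0,0,-0.75],[1,0.24,-1,0,0,0,-0.75]]
  ]
}}

```text
t: 0.93
ee_pos: [374.2, 157.7, 302.6]
orientation: [1.667, 2.663, -0.0]
ft_force: [1.2, 0.5, -0.5]
width: 24.6
grasp_force: 0.0
```

Emit:
{"api": "servo_tool", "payload": {
  "plan": [
    [[1,0.24,-1,0,0,0,-0.75],[1,0.24,-1,0,0,0,-0.75],[1,0.24,-1,0,0,0,-0.75],[1,0.24,-1,0,0,0,-0.75],[1,0.24,-1,0,0,0,-0.75]]
  ]
}}

```text
t: 1.35
ee_pos: [422.2, -42.6, 302.7]
orientation: [2.08, 2.355, 0.0]
ft_force: [0.9, 1.2, 0.4]
width: 0.5
grasp_force: 0.0
```

Emit:
{"api": "servo_tool", "payload": {
  "plan": [
    [[1,0.24,-1,0,0,0,-0.75],[1,0.24,-1,0,0,0,-0.75],[1,0.24,-1,0,0,0,-0.75],[1,0.24,-1,0,0,0,-0.75],[1,0,0,0,0,0,0]]
  ]
}}

```text
t: 1.77
ee_pos: [462.5, -206.3, 302.9]
orientation: [2.371, 2.056, 0.0]
ft_force: [0.1, 0.4, 1.0]
width: 0.8
grasp_force: 0.0
```

Run:
```python
from h import *
o=readout.get_obs();np.savez('w1.npz',p=o['ee_pos'],r=o['orientation']);snap('wrist','w1')
print(o['ee_pos'],o['orientation'],vision.camera_params('wrist')['hand_eye'])
```

```text
[ 462.47468734 -206.34166553  302.93268641] [2.37092450e+00 2.05565230e+00 2.34802697e-04] [[ 4.70176606e-04 -9.65937524e-01 -2.58774958e-01  7.06208999e+01]
 [ 9.99999830e-01  5.43517310e-04 -2.11872274e-04  4.58883174e-01]
 [ 3.45304049e-04 -2.58774814e-01  9.65937615e-01 -8.24434037e+01]
 [ 0.00000000e+00  0.00000000e+00  0.00000000e+00  1.00000000e+00]]
```

View pics/w1.png

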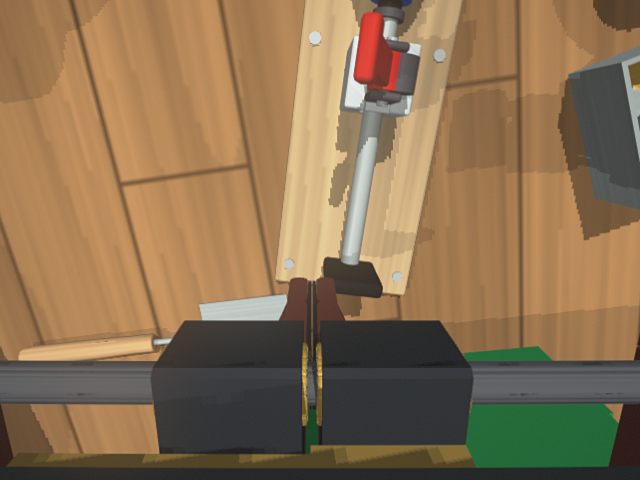

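The wrist picture shows the handle's top edge from about (326,288) to (382,296), the rod from (350,260) to (374,115), the lever tip at about (371,18–80), and base edges running (279,278)–(308,5) and (405,294)–(461,5).

```bash
cat >> h.py <<'E'
def wat(f,uv,z):
    d=np.load(f);p=vision.camera_params('wrist');K=np.array([[p['fx'],0,p['cx']],[0,p['fy'],p['cy']],[0,0,1]])
    q=cv2.undistortPoints(np.array([[uv]],float),K,np.array(p['D'],float))[0,0];H=np.array(p['hand_eye'])
    Rw=R.from_rotvec(d['r']).as_matrix();o=d['p']+Rw@H[:3,3];v=Rw@H[:3,:3]@np.array([q[0],q[1],1])
    return (o+v*(z-o[2])/v[2]).round(1)
E
python3 - <<'E'
from h import *
p=np.load('clamp.npy');inv=lambda w:(R.from_euler('z',-p[2]).as_matrix()@(np.array(w)-[p[0],p[1],0])).round(1)
for n,uv,z in [('handle top',(353,291),97),('hl',(326,288),97),('hr',(382,296),97),('rod back',(350,260),53),('rod collar',(371,125),53),('cornL',(277,279),12),('cornR',(405,295),12),('eL',(306,20),12),('eR',(458,20),12),('tip',(371,17),156),('tipb',(371,80),156),('collar l',(342,108),67),('collar r',(410,116),67)]:
    w=wat('w1.npz',uv,z);print(n,w,inv(w))
E
```

```text
handle top [ 488. -257.   97.] [  -1.3 -190.6   97. ]
hl [ 468.  -251.7   97. ] [ -22.  -190.9   97. ]
hr [ 509.4 -264.2   97. ] [  21.3 -191.8   97. ]
rod back [ 491.  -246.8   53. ] [  -1.1 -180.    53. ]
rod collar [ 520.4 -138.6   53. ] [ -1.8 -67.9  53. ]
cornL [ 420.6 -269.6   12. ] [ -62.8 -220.8   12. ]
cornR [ 542.8 -304.1   12. ] [  64.2 -221.3   12. ]
eL [481.6 -47.6  12. ] [-63.6   9.4  12. ]
eR [606.9 -65.1  12. ] [61.8 26.1 12. ]
tip [511.2 -85.1 156. ] [-25.  -18.8 156. ]
tipb [ 508.  -115.1  156. ] [-20.1 -48.6 156. ]
collar l [ 498.3 -123.3   67. ] [-27.2 -59.1  67. ]
collar r [ 548.  -136.1   67. ] [ 24.1 -58.1  67. ]
```

Run:
```python
from h import *
for uv in [(466,352),(540,347),(615,415)]: print(wat('w1.npz',uv,250),wat('w1.npz',uv,0))
for uv in [(203,172),(288,140),(200,176)]: print(atz('scene',uv,250))
for uv in [(205,251),(287,208)]: print(atz('scene',uv,0))
```

```text
[ 518.8 -223.2  250. ] [ 604.  -383.8    0. ]
[ 546.3 -225.1  250. ] [ 682.4 -389.4    0. ]
[ 576.2 -259.8  250. ] [ 767.4 -488.3    0. ]
[ 629.5 -395.6  250. ]
[ 382.9 -367.9  250. ]
[ 644.5 -386.5  250. ]
[ 649.  -412.6    0. ]
[ 362.  -401.4    0. ]
```

Emit:
{"api": "servo_tool", "payload": {
  "plan": [
    [[1,0.235,-0.95,0,0,0,-0.75],[1,0.235,-0.95,0,0,0,-0.75],[1,0,0,-0.4,0,0,0],[1,0,0,-0.9,0,0,0],[1,0,0,-0.9,0,0,0]]
  ]
}}

```text
t: 2.23
ee_pos: [480.2, -276.4, 214.7]
orientation: [2.493, 1.907, 0.002]
ft_force: [-0.1, 1.3, -0.1]
width: 0.7
grasp_force: 0.0
```

Emit:
{"api": "servo_tool", "payload": {
  "plan": [
    [[1,0,0,-0.9,0,0,0],[1,0,0,-0.8,0,0,0],[1,0,0,-0.05,0,0,0],[1,0,0,0,0,0,0]]
  ]
}}

```text
t: 2.57
ee_pos: [478.6, -274.9, 143.3]
orientation: [-2.491, -1.907, 0.003]
ft_force: [-0.1, -0.2, -0.7]
width: 0.4
grasp_force: 0.0
```

Emit:
{"api": "servo_tool", "payload": {
  "plan": [
    [[1,0.045,0.045,0,0,0,0],[1,0.045,0.045,0,0,0,0],[1,0.04,0.06,0,0,0,0],[1,0.02,0.07,0,0,0,0],[1,0.02,0.07,0,0,0,0]]
  ]
}}

```text
t: 2.98
ee_pos: [486.8, -266.2, 146.9]
orientation: [2.492, 1.907, -0.001]
ft_force: [-6.7, -9.1, 2.1]
width: 0.5
grasp_force: 5.1
```

Emit:
{"api": "servo_tool", "payload": {
  "plan": [
    [[1,0.013,0.048,0,0,0,0],[1,0.013,0.048,0,0,0,0],[1,0.013,0.048,0,0,0,0],[1,0.013,0.048,0,0,0,0],[1,0.013,0.048,0,0,0,0]]
  ]
}}

```text
t: 3.4
ee_pos: [489.4, -256.7, 146.9]
orientation: [2.492, 1.907, -0.001]
ft_force: [-5.8, -9.6, 2.2]
width: 0.5
grasp_force: 5.1
```

Emit:
{"api": "servo_tool", "payload": {
  "plan": [
    [[1,0.013,0.048,0,0,0,0],[1,0.013,0.048,0,0,0,0],[1,0.013,0.048,0,0,0,0],[1,0.013,0.048,0,0,0,0],[1,0.013,0.048,0,0,0,0]]
  ]
}}

```text
t: 3.82
ee_pos: [491.9, -247.2, 146.9]
orientation: [2.492, 1.907, -0.001]
ft_force: [-6.5, -10.7, 1.7]
width: 0.4
grasp_force: 5.8
```

Run:
```python
from h import *
p=np.load('clamp.npy');snap('scene','s2',(270,220,120,140),4)
o=readout.get_obs();print(o['ft_force']);c,s=np.cos(p[2]),np.sin(p[2])
d=o['ee_pos'][:2]-p[:2];print(c*d[0]+s*d[1],-s*d[0]+c*d[1])
```

```text
[-5.80606191 -8.32558655  1.67874717]
-0.08475890438649714 -179.84452271975704
```

View pics/s2.png

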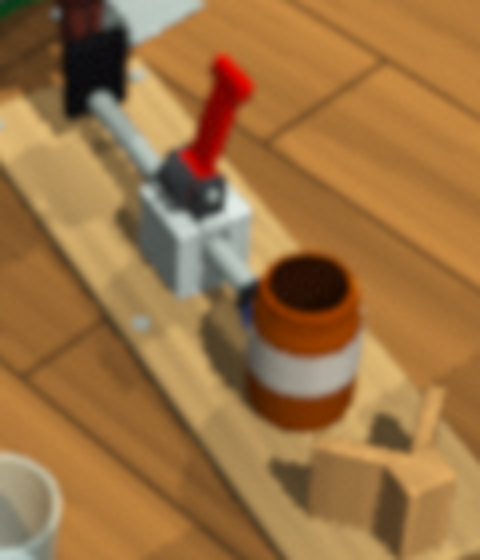

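The jar mouth is still at (347,290) and the pad is just reaching it, so I'll slide on.

Emit:
{"api": "servo_tool", "payload": {
  "plan": [
    [[1,0.013,0.048,0,0,0,0],[1,0.013,0.048,0,0,0,0],[1,0.013,0.048,0,0,0,0],[1,0.013,0.048,0,0,0,0],[1,0.013,0.048,0,0,0,0]]
  ]
}}

```text
t: 4.28
ee_pos: [494.6, -237.6, 146.9]
orientation: [2.492, 1.907, -0.001]
ft_force: [-6.1, -10.9, 1.0]
width: 0.3
grasp_force: 5.8
```

Emit:
{"api": "servo_tool", "payload": {
  "plan": [
    [[1,0.013,0.048,0,0,0,0],[1,0.013,0.048,0,0,0,0],[1,0.013,0.048,0,0,0,0],[1,0.01,0.036,0,0,0,0],[1,0.01,0.036,0,0,0,0]]
  ]
}}

```text
t: 4.7
ee_pos: [496.9, -229.0, 146.9]
orientation: [2.492, 1.907, -0.001]
ft_force: [-5.9, -9.5, 0.9]
width: 0.3
grasp_force: 5.8
```

Emit:
{"api": "servo_tool", "payload": {
  "plan": [
    [[1,0.0033,0.012,0,0,0,0],[1,0.0033,0.012,0,0,0,0],[1,0.0033,0.012,0,0,0,0],[1,0.0033,0.012,0,0,0,0],[1,0.0033,0.012,0,0,0,0]]
  ]
}}

```text
t: 5.12
ee_pos: [497.6, -226.6, 146.9]
orientation: [2.492, 1.907, -0.001]
ft_force: [-6.1, -10.6, 1.7]
width: 0.5
grasp_force: 5.7
```

Emit:
{"api": "servo_tool", "payload": {
  "plan": [
    [[1,0.0033,0.012,0,0,0,0],[1,0.0033,0.012,0,0,0,0],[1,0.0033,0.012,0,0,0,0],[1,0.0033,0.012,0,0,0,0],[1,0.0033,0.012,0,0,0,0]]
  ]
}}

```text
t: 5.53
ee_pos: [498.3, -224.2, 146.9]
orientation: [2.492, 1.907, -0.001]
ft_force: [-5.5, -9.8, 1.8]
width: 0.3
grasp_force: 5.7
```

Emit:
{"api": "servo_tool", "payload": {
  "plan": [
    [[1,0.0033,0.012,0,0,0,0],[1,0.0033,0.012,0,0,0,0],[1,0.0033,0.012,0,0,0,0],[1,0.0033,0.012,0,0,0,0],[1,0.0033,0.012,0,0,0,0]]
  ]
}}

```text
t: 5.95
ee_pos: [498.9, -221.8, 146.9]
orientation: [2.492, 1.907, -0.001]
ft_force: [-5.9, -9.2, 2.8]
width: 0.2
grasp_force: 5.7
```

Emit:
{"api": "servo_tool", "payload": {
  "plan": [
    [[1,0.0033,0.012,0,0,0,0],[1,0.0033,0.012,0,0,0,0],[1,0.0033,0.012,0,0,0,0],[1,0.0033,0.012,0,0,0,0],[1,0.0033,0.012,0,0,0,0]]
  ]
}}

```text
t: 6.37
ee_pos: [499.6, -219.4, 146.9]
orientation: [2.492, 1.907, -0.001]
ft_force: [-5.4, -10.6, 1.4]
width: 0.7
grasp_force: 5.7
```

Emit:
{"api": "servo_tool", "payload": {
  "plan": [
    [[1,0.0033,0.012,0,0,0,0],[1,0.0033,0.012,0,0,0,0],[1,0.0033,0.012,0,0,0,0],[1,0.0033,0.012,0,0,0,0],[1,0.0033,0.012,0,0,0,0]]
  ]
}}

```text
t: 6.78
ee_pos: [500.2, -217.0, 146.9]
orientation: [2.492, 1.907, -0.001]
ft_force: [-6.3, -9.1, 2.4]
width: 0.5
grasp_force: 5.7
```

Run:
```python
from h import *
snap('scene','s3',(300,240,110,140),4)
for k in range(3): print((readout.get_obs()['ft_force'])@[.268,.963,0]);
```

```text
-11.696745939314338
-11.696745939314338
-11.696745939314338
```

View pics/s3.png

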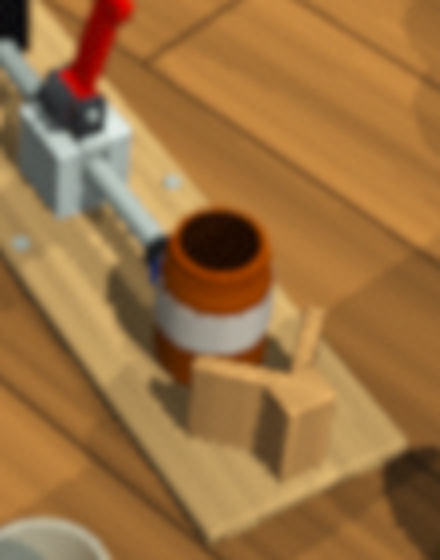

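The jar mouth is now at about (355,299.5) and the jar is still in front of the V. The V-stop's arm tips are at crop (198,362) and (313,308), and its apex is near (272,383).

Run:
```python
from h import *
p=np.load('clamp.npy');inv=lambda w:(R.from_euler('z',-p[2]).as_matrix()@(np.array(w)-[p[0],p[1],0])).round(1)
c=lambda u,v:(300+u/4,240+v/4)
print('jar',inv(atz('scene',c(220,238),104)))
for uv in [(198,360),(313,308),(323,310),(272,383),(335,383),(288,405),(270,372),(295,375)]: print(uv,inv(atz('scene',c(*uv),62)))
```

```text
jar [ -6.8 118.4 104. ]
(198, 360) [ 27.7 156.4  62. ]
(313, 308) [-47.2 155.5  62. ]
(323, 310) [-51.2 159.4  62. ]
(272, 383) [  1.4 188.5  62. ]
(335, 383) [-28.  204.7  62. ]
(288, 405) [  2.2 204.9  62. ]
(270, 372) [ -1.7 181.8  62. ]
(295, 375) [-12.3 189.8  62. ]
```

The V should seat the jar at about y = 140–150 and the jar is at 118, so I'll go 12 mm quicker, then feel again.

Emit:
{"api": "servo_tool", "payload": {
  "plan": [
    [[1,0.012,0.042,0,0,0,0],[1,0.012,0.042,0,0,0,0],[1,0.012,0.042,0,0,0,0],[1,0.012,0.042,0,0,0,0],[1,0.012,0.042,0,0,0,0]]
  ]
}}

```text
t: 7.25
ee_pos: [502.6, -208.5, 146.9]
orientation: [2.492, 1.907, -0.001]
ft_force: [-5.1, -10.9, 3.1]
width: 0.2
grasp_force: 5.8
```

Emit:
{"api": "servo_tool", "payload": {
  "plan": [
    [[1,0.007,0.025,0,0,0,0],[1,0.0067,0.024,0,0,0,0],[1,0.0033,0.012,0,0,0,0],[1,0.0033,0.012,0,0,0,0],[1,0.0033,0.012,0,0,0,0]]
  ]
}}

```text
t: 7.67
ee_pos: [503.5, -205.1, 146.9]
orientation: [2.492, 1.907, -0.001]
ft_force: [-6.6, -10.1, 2.6]
width: 0.5
grasp_force: 5.7
```

Emit:
{"api": "servo_tool", "payload": {
  "plan": [
    [[1,0.0033,0.012,0,0,0,0],[1,0.0033,0.012,0,0,0,0],[1,0.0033,0.012,0,0,0,0],[1,0.0033,0.012,0,0,0,0],[1,0.0033,0.012,0,0,0,0]]
  ]
}}

```text
t: 8.08
ee_pos: [504.1, -202.7, 146.9]
orientation: [2.492, 1.907, -0.001]
ft_force: [-5.7, -10.3, 2.7]
width: 0.3
grasp_force: 5.7
```

Emit:
{"api": "servo_tool", "payload": {
  "plan": [
    [[1,0.0033,0.012,0,0,0,0],[1,0.0033,0.012,0,0,0,0],[1,0.0033,0.012,0,0,0,0],[1,0.0033,0.012,0,0,0,0],[1,0.0033,0.012,0,0,0,0]]
  ]
}}

```text
t: 8.5
ee_pos: [504.8, -200.3, 146.9]
orientation: [2.492, 1.907, -0.001]
ft_force: [-6.4, -10.3, 3.2]
width: 0.1
grasp_force: 5.7
```

Emit:
{"api": "servo_tool", "payload": {
  "plan": [
    [[1,0.0033,0.012,0,0,0,0],[1,0.0033,0.012,0,0,0,0],[1,0.0033,0.012,0,0,0,0],[1,0.0033,0.012,0,0,0,0],[1,0.0033,0.012,0,0,0,0]]
  ]
}}

```text
t: 8.92
ee_pos: [505.5, -197.9, 146.9]
orientation: [2.492, 1.907, -0.001]
ft_force: [-5.1, -10.7, 3.1]
width: 0.4
grasp_force: 5.7
```

Emit:
{"api": "servo_tool", "payload": {
  "plan": [
    [[1,0.0033,0.012,0,0,0,0],[1,0.0033,0.012,0,0,0,0],[1,0.0033,0.012,0,0,0,0],[1,0.0033,0.012,0,0,0,0],[1,0.0033,0.012,0,0,0,0]]
  ]
}}

```text
t: 9.33
ee_pos: [506.1, -195.5, 146.9]
orientation: [2.492, 1.907, -0.001]
ft_force: [-6.0, -9.6, 3.2]
width: 0.4
grasp_force: 5.7
```

Emit:
{"api": "servo_tool", "payload": {
  "plan": [
    [[1,0.0033,0.012,0,0,0,0],[1,0.0033,0.012,0,0,0,0],[1,0.0033,0.012,0,0,0,0],[1,0.0033,0.012,0,0,0,0],[1,0.0033,0.012,0,0,0,0]]
  ]
}}

```text
t: 9.75
ee_pos: [506.8, -193.1, 146.9]
orientation: [2.492, 1.907, -0.001]
ft_force: [-5.8, -10.6, 3.5]
width: 0.2
grasp_force: 5.7
```

Emit:
{"api": "servo_tool", "payload": {
  "plan": [
    [[1,0.0033,0.012,0,0,0,0],[1,0.0033,0.012,0,0,0,0],[1,0.0033,0.012,0,0,0,0],[1,0.0033,0.012,0,0,0,0],[1,0.0033,0.012,0,0,0,0]]
  ]
}}

```text
t: 10.17
ee_pos: [507.4, -190.7, 146.9]
orientation: [2.492, 1.907, -0.001]
ft_force: [-6.2, -10.3, 3.3]
width: 0.7
grasp_force: 5.7
```

Emit:
{"api": "servo_tool", "payload": {
  "plan": [
    [[1,0.0033,0.012,0,0,0,0],[1,0.0033,0.012,0,0,0,0],[1,0.0033,0.012,0,0,0,0],[1,0.0033,0.012,0,0,0,0],[1,0.0033,0.012,0,0,0,0]]
  ]
}}

```text
t: 10.58
ee_pos: [508.0, -188.8, 146.9]
orientation: [2.491, 1.907, -0.002]
ft_force: [-7.8, -15.0, 3.3]
width: 0.7
grasp_force: 8.3
```

Emit:
{"api": "servo_tool", "payload": {
  "plan": [
    [[1,0.001,0.005,0,0,0,0],[1,0.001,0.004,0,0,0,0]]
  ]
}}

```text
t: 10.75
ee_pos: [508.0, -188.6, 146.9]
orientation: [2.491, 1.907, -0.002]
ft_force: [-8.2, -15.2, 2.7]
width: 0.2
grasp_force: 8.5
```

The push rose to about 16.8 N, so the squeeze is about 6 N. I'll hold briefly, then back off, rise and go round to the lever's -x side.

Emit:
{"api": "servo_tool", "payload": {
  "plan": [
    [[1,0,0,0,0,0,0],[1,0,0,0,0,0,0],[1,0,0,0,0,0,0],[1,0,0,0,0,0,0],[1,0,0,0,0,0,0]]
  ]
}}

```text
t: 11.17
ee_pos: [508.1, -188.6, 146.9]
orientation: [2.491, 1.907, -0.002]
ft_force: [-7.7, -14.3, 2.8]
width: 0.7
grasp_force: 8.2
```

Emit:
{"api": "servo_tool", "payload": {
  "plan": [
    [[1,-0.02,-0.07,0,0,0,0],[1,-0.05,-0.18,0,0,0,0],[1,-0.064,-0.23,0,0,0,0],[1,0,0,0.5,0,0,0],[1,0,0,0.9,0,0,0]]
  ]
}}

```text
t: 11.58
ee_pos: [500.7, -205.7, 198.9]
orientation: [-2.492, -1.904, 0.005]
ft_force: [0.7, -0.3, 0.1]
width: 0.8
grasp_force: 0.0
```

Emit:
{"api": "servo_tool", "payload": {
  "plan": [
    [[1,-0.4,0.11,0.68,0,0,0],[1,-0.8,0.22,0,0,0,0],[1,-0.365,0.105,0,0,0,0],[1,0.2,0.72,0,0,0,0],[1,0.2,0.72,0,0,0,0]]
  ]
}}

```text
t: 12.0
ee_pos: [455.3, -131.2, 228.9]
orientation: [2.498, 1.903, 0.002]
ft_force: [1.3, 0.5, 0.8]
width: 0.4
grasp_force: 0.0
```

Emit:
{"api": "servo_tool", "payload": {
  "plan": [
    [[1,0.2,0.72,0,0,0,0],[1,0.117,0.415,0,0,0,0],[1,0,0,-0.2,0,0,0],[1,0,0,-0.25,0,0,0],[1,0,0,0,0,0,0]]
  ]
}}

```text
t: 12.42
ee_pos: [467.7, -85.7, 208.3]
orientation: [-2.494, -1.907, 0.003]
ft_force: [-0.6, 0.7, -0.2]
width: 0.4
grasp_force: 0.0
```

Run:
```python
from h import *
p=np.load('clamp.npy');o=readout.get_obs();c,s=np.cos(p[2]),np.sin(p[2])
d=o['ee_pos'][:2]-p[:2];print(o['ee_pos'],c*d[0]+s*d[1],-s*d[0]+c*d[1],o['ft_force'],R.from_rotvec(o['orientation']).as_matrix()[:,1])
snap('scene','s4',(270,210,150,150),4)
```

```text
[467.65008797 -85.67444061 208.28707937] -66.83129916408531 -31.03914847064179 [-0.61678177  0.65024684 -0.21687648] [ 0.96503436 -0.26211216 -0.00242995]
```

View pics/s4.png

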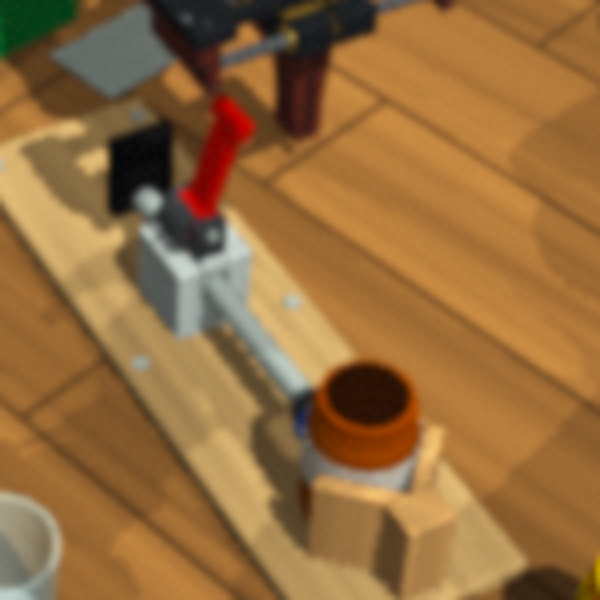

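The picture shows the jar seated in the V, the lever still open, and the closed fingertips at (300,130) on the lever's -x side. Now I'll swing the lever.

Emit:
{"api": "servo_tool", "payload": {
  "plan": [
    [[1,0.178,-0.05,0.1,0,0,0],[1,0.178,-0.05,0.1,0,0,0],[1,0.193,-0.054,0.01,0,0,0],[1,0.193,-0.054,0,0,0,0],[1,0.193,-0.054,0,0,0,0]]
  ]
}}

```text
t: 12.88
ee_pos: [507.0, -96.3, 218.6]
orientation: [2.496, 1.907, 0.0]
ft_force: [-1.8, 0.6, 1.4]
width: 0.4
grasp_force: 0.9
```

Emit:
{"api": "servo_tool", "payload": {
  "plan": [
    [[1,0.164,-0.046,-0.025,0,0,0],[1,0.164,-0.046,-0.025,0,0,0],[1,0.164,-0.046,-0.025,0,0,0],[1,0.164,-0.046,-0.025,0,0,0],[1,0.145,-0.04,-0.06,0,0,0]]
  ]
}}

```text
t: 13.3
ee_pos: [538.1, -104.7, 212.0]
orientation: [-2.495, -1.907, 0.002]
ft_force: [-4.9, 1.6, 9.5]
width: 0.5
grasp_force: 4.8
```

Emit:
{"api": "servo_tool", "payload": {
  "plan": [
    [[1,0.159,-0.044,-0.095,0,0,0],[1,0.159,-0.044,-0.095,0,0,0],[1,0.122,-0.034,-0.148,0,0,0],[1,0.122,-0.034,-0.148,0,0,0],[1,0.075,-0.02,-0.15,0,0,0]]
  ]
}}

```text
t: 13.72
ee_pos: [565.6, -112.2, 187.0]
orientation: [2.493, 1.906, 0.004]
ft_force: [0.2, -0.9, 4.6]
width: 0.2
grasp_force: 1.9
```

Emit:
{"api": "servo_tool", "payload": {
  "plan": [
    [[1,0.02,-0.005,-0.1,0,0,0],[1,0.015,-0.004,-0.1,0,0,0],[1,0.01,-0.003,-0.09,0,0,0],[1,0,0,-0.04,0,0,0],[1,0,0,0,0,0,0]]
  ]
}}

```text
t: 14.13
ee_pos: [565.1, -112.2, 173.1]
orientation: [-2.495, -1.908, 0.001]
ft_force: [-0.9, -0.7, 1.1]
width: 0.3
grasp_force: 0.7
```

Emit:
{"api": "servo_tool", "payload": {
  "plan": [
    [[1,0,0,-0.02,0,0,0],[1,0,0,-0.02,0,0,0],[1,0,0,0,0,0,0]]
  ]
}}

```text
t: 14.38
ee_pos: [565.2, -112.2, 172.7]
orientation: [-2.496, -1.908, 0.0]
ft_force: [-3.6, 1.0, 12.2]
width: 0.2
grasp_force: 6.3
```

The lever meets a firm stop at 12 N, so it is home. I'll lift clear and look.

Emit:
{"api": "servo_tool", "payload": {
  "plan": [
    [[1,0,0,0.2,0,0,0],[1,0,0,0.8,0,0,0],[1,0,0,0.9,0,0,0],[1,-0.4,-0.6,0.6,0,0,0],[1,-0.4,-0.6,0,0,0,0]]
  ]
}}

```text
t: 14.8
ee_pos: [535.8, -160.6, 276.9]
orientation: [2.487, 1.907, 0.008]
ft_force: [1.0, -1.2, -0.1]
width: 0.7
grasp_force: 0.0
```

Emit:
{"api": "servo_tool", "payload": {
  "plan": [
    [[1,-0.4,-0.6,0,0,0,0],[1,0,0,0,0,0,0],[1,0,0,0,0,0,0],[1,0,0,0,0,0,0],[1,0,0,0,0,0,0]]
  ]
}}

```text
t: 15.22
ee_pos: [517.8, -183.6, 271.4]
orientation: [-2.495, -1.909, -0.0]
ft_force: [0.3, -0.4, 0.5]
width: 0.3
grasp_force: 0.0
```

Run:
```python
from h import *
snap('scene','s5',(270,210,150,150),4);o=readout.get_obs();print(o['t'],o['ee_pos'],o['ft_force'])
```

```text
15.2667 [ 517.82559519 -183.44981879  271.38568808] [-0.1461618  -0.36989744 -0.02383054]
```

View pics/s5.png

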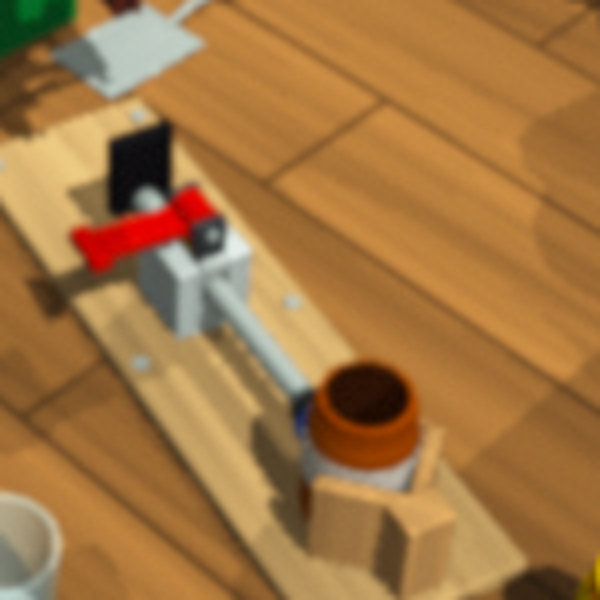

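The picture shows the lever home, lying to +x with its tip at (95,245), the jar upright in the V with its mouth at (365,395), and the handle unmoved at (140,165).

```bash
python3 -c "
from workcell import close_job
print(close_job())"
```

```text
the job is handed in; nothing more can be done
None
```

I pressed the jar upright into the V-stop with an estimated 6 N squeeze, flipped the lever home against its stop, and handed the job in at about 15 s with the robot clear. The hand-in gave no verdict.

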